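# Dispense one sample mount and park it in the free seat

## Robot

A 6-joint arm with a two-finger parallel gripper is mounted at the origin on a cart in front of the work surface, level with it; the furniture and walls round the work are solid. World frame = base frame: x ahead of the robot, y to its left, z up, the work surface at z = 0. Lengths are in m, angles in rad, forces in N, time in s.
With the tool pointing down it reaches from about 0.3 to 0.775 m from the base axis. Payload 14.6 kg.
Tool frame: the origin (TCP) lies between the finger pads; the fingertips stand ctrl.tip_extent ahead of it and the grasp point (between the pads) lies 3 mm ahead of it (ctrl.tip_extent is the distance from the TCP to the fingertips, in m); z points along the fingers, y is the line along which they close (so a half turn about z gives the same grasp; the last joint's range is limited). The gripper opens to 94 mm and grips with 3 to 60 N. Pads are 16 mm wide; open, the fingers measure 119 mm over their backs; the gripper's body (75 mm by 177 mm) begins 78 mm behind the grasp point.
Start: joints at [1.138, 0.3, 1.521, -0, 1.321, -0.067], TCP at [0.197, 0.514, 0.206] pointing down, gripper open.
Joint ranges: [-3.03, 3.03], [-0.79, 2.21], [0.23, 2.52], [-1.04, 4.18], [0, 3.07], [-2.55, 2.55]. Speed limits (rad/s): [2.22, 2.22, 2.57, 3.14, 3.14, 3.14].

## Interface

Orientations are given as [roll, pitch, yaw] about the fixed x, y, z axes, in that order (R = Rz(yaw) Ry(pitch) Rx(roll)).
In Python, from station import ctrl gives the robot as it stands.
- The arm moves only by the shell command python3 shift.py 'ROWS' [OPENING] [FORCE]. ROWS is a JSON object whose key "steps" holds a list of rows, 1 to 10 of them, each of 6 numbers: dx, dy, dz in shares of the most that a row can go, 1 being 50 mm, then a rotation vector rx, ry, rz in shares of 2 pi rad (1.0 is 2 pi rad); each row shifts and turns the commanded pose from where the row before left it, along the tool's axes as they then stand; what a row does not reach is not made up. A row lasts 1/10 s, in which the tool goes at most 0.05 m and 0.15 rad, less where a joint would pass 70% of its speed; a pose out of reach is approached as far as the arm can. OPENING is the finger opening in m, set as the command begins (- or left out keeps the last). The fingers move at their own pace and stop on an object; FORCE is the grip in N (left out, the last holds). Time passes only in rows, so rows that do not move let the fingers close. It prints the time, the measured TCP pose, the force, the opening and the grip force at its end. Input that does not fit is refused with a message, and nothing moves.
- ctrl.get_obs(): the state, without advancing time (a new reading comes with each control period).
- ctrl.camera(name): name is "scene" or "top"; returns a dict with "pixels" (400x640x3 uint8, blue, green, red), "fx", "fy", "cx", "cy" (pixels), "k1" (the pictures are not rectified: a ray, as slopes to the right and down, at radius r is drawn at 1 + k1 r^2 times it, then the intrinsics apply), "extrinsics" (4x4, takes a point from camera to world coordinates). Camera axes: x right, y up, looking along -z (the intrinsics and any distortion apply to the point x, -y, -z); pixel columns grow to the right and rows downward; lengths in m; the calibration is good to about 2 mm. A picture is of the moment at which its call begins. There is no depth.
- ctrl.hand_in(): hands the job in; it is judged then, once.
The state is a dict: "time_s": time; "qpos": joint angles; "joint_vel": joint speeds; "tau": joint torques, N m; "ee_pos": TCP position; "eef_rot": TCP orientation; "force": force on the tool from outside, world axes, zero at the start; "moment": the same for the moment, N m; "grip_width": finger opening in m; "grip_force": force on a finger pad.
Only numpy, scipy, OpenCV 4.12 (cv2) and the standard library are available. Lean on these libraries where they do the work, as an engineer would, in place of code of your own. Each camera call takes 0.05 s, during which the arm holds its last target. There are 200 camera calls.

## Task

Press the plunger of the sample-mount dispenser all the way in once and let it spring back, so that a single aluminium mount comes out of the magazine onto the lane. Then nudge that mount aside along the lane with the fingertips until it drops flat into the empty seat at the lane's end. Only push: do not lift any mount or dispense a second one, and leave the mount parked in the other seat and the things standing around undisturbed.

Things in the scene. Friction and masses are not known exactly. Their poses are not given: they have to be found in the camera images.
- dispenser: fixed aluminium dispenser, T-shaped from above; origin on the table under the axis of its clear magazine tube (41 mm across, top 72 mm above the table), z up, y the way the plunger pushes and mounts come out, x along the lane. Deck (lane floor) 14 mm above the table. Chamber block under the tube 47 mm wide (x), 33 mm high, y -60 to +24 mm; screwed foot tabs |x| to 46, 13 mm high
- plunger (a joint): travel of the plunger, m: 0 = out (rest), 0.046 = fully in against its stop; it moves along the dispenser's +y. Spring return: about 1.7 N to start, 4.2 N fully in, plus up to 1 N drag of slide and mounts; then a solid stop
- plunger_face (a point): centre of the outer face of the plunger's round black push knob (27 mm across, axis 21 mm above the table, 13 mm thick, free all round, nothing below it); moves with the plunger; press it along the dispenser's +y. At rest it is 120 mm from the magazine axis, at -y
- outlet (a point): point on the lane's floor in front of the chamber mouth (dispenser y +42 mm), where the centre of the ejected mount's underside lies after a full press, within 3 mm. The lane runs straight along dispenser x through it, 36 mm wide, to a seat at each end, 80 mm away; rails on both sides rise 5 mm above the deck
- mount_1: the mount that comes out: plain aluminium cylinder, 32 mm diameter, 16 mm high, about 35 g, standing on its flat end; origin at the centre of its underside. At the start it is the lowest of three identical mounts stacked in the magazine; pushed along the lane it tips over the seat's step with a brief jolt (to about 6 N) before it lies flat
- mount_2: second mount in the stack, identical; drops 16 mm to the deck in the chamber when the plunger has sprung back; must stay in the magazine
- mount_3: third mount in the stack, identical; must stay in the magazine
- mount_parked: identical mount already lying in the other seat; not to be disturbed
- seat_free: black rubber pad (2 mm thick), floor of the EMPTY seat at one lane end (which end varies); origin under its centre; the mount must lie on its top, 2 mm up. Seat: square recess 35 mm long, 2 mm below the deck: a step down 17.5 mm before its centre, an end wall 17.5 mm beyond it, 16 mm above the deck. Fixed
- seat_taken: the same pad under the parked mount; fixed
- lens_can: bystander: black objective can with a clear lid, 38 mm across, 52 mm high, standing on the table near the dispenser; origin under its centre
- screw_tin: bystander: round pale tin, 62 mm across, 30 mm high; origin under its centre
- post_holder: bystander: black cylindrical post holder with thumb screw, 38 x 25 mm, 50 mm high; origin under its centre

How it is judged:
By the outcome, as a careful person would: the job done as asked, in the order asked, and still so for the second after the job is handed in, with the robot touching nothing.
It also fails if it takes over 58 s, if anything falls off the work surface, if the arm or the gripper's body presses on something with over 40 N, if the wrist force passes 120 N, or if a joint passes its speed limit or range.

## Working session

There is one attempt and no reset: what is moved stays moved. The work goes in short steps, Python scripts to look and compute and a shell command to move; the robot and the scene stay as the last step left them, time stands still between calls to the robot, and variables do not carry over. Pictures are saved under pics/ and viewed, at most 10 in all, crops included, and the job is handed in when it is done.

```bash
ls; mkdir -p pics; python3 - <<'E'
from station import ctrl
import cv2
print(ctrl.tip_extent, ctrl.get_obs())
for n in("scene","top"):
    c=ctrl.camera(n); cv2.imwrite(f"pics/{n}0.png",c["pixels"]); print({k:v for k,v in c.items() if k!="pixels"})
E
```

```text
pics
shift.py
station.py
0.022 {'time_s': 0.0, 'qpos': array([ 1.13841815e+00,  3.00445907e-01,  1.52161534e+00,  1.08694678e-05,
        1.32065811e+00, -6.65853737e-02]), 'joint_vel': array([ 0.0015904 , -0.00135303, -0.00049592,  0.00015303,  0.00081594,
        0.0017347 ]), 'tau': array([ 1.17999069e-03, -5.31815350e+01, -3.52740490e+01,  7.09154131e-02,
        2.45069020e-02, -8.27157896e-05]), 'ee_pos': array([0.1966105 , 0.51337366, 0.20518565]), 'eef_rot': array([-3.14046915e+00, -8.54712744e-05,  2.77579711e+00]), 'force': array([-0.31164209,  0.73156833, -0.18847351]), 'moment': array([ 0.0276251 , -0.06380891, -0.00258176]), 'grip_force': 0.0, 'grip_width': 0.09387399661013311}
{'fx': 441.4636345964764, 'fy': 441.4636345964764, 'cx': 316.5686250772618, 'cy': 197.82235378628488, 'k1': -0.06652843948815916, 'extrinsics': array([[ 0.4505321 ,  0.52642309, -0.7210406 , -0.05359589],
       [-0.8925727 ,  0.28215743, -0.35171177, -0.532877  ],
       [ 0.01829776,  0.8020386 ,  0.59699186,  0.5768725 ],
       [ 0.        ,  0.        ,  0.        ,  1.        ]])}
{'fx': 408.70663691665555, 'fy': 408.70663691665555, 'cx': 317.3434897052099, 'cy': 195.76557686535958, 'k1': -0.025331221898605018, 'extrinsics': array([[-0.01578131,  0.99182744, -0.12660681,  0.43470296],
       [-0.99984307, -0.01463449,  0.00998324, -0.22674554],
       [ 0.00804882,  0.12674449,  0.99190274,  0.88997601],
       [ 0.        ,  0.        ,  0.        ,  1.        ]])}
```

View pics/scene0.png

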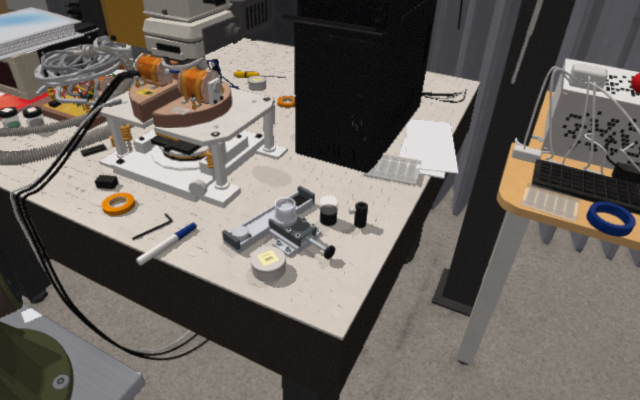

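View pics/top0.png

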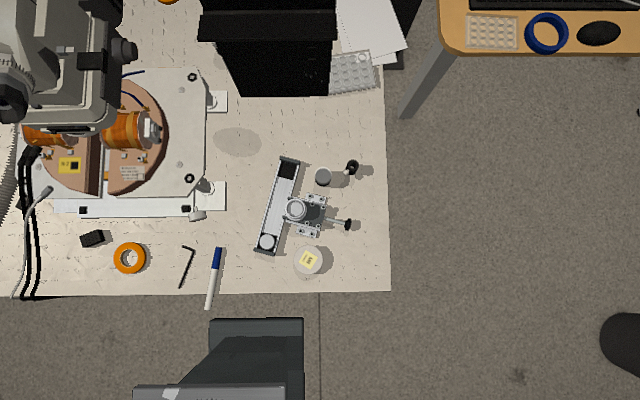

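The scene view shows the dispenser near (290,225) and its knob at (328,252). In the top view the tube is at about (296,210), the knob at (348,225), the parked mount at (267,242) and the empty seat at (288,167). I'll enlarge the top view.

```bash
python3 - <<'E'
import cv2
a=cv2.imread("pics/top0.png")[145:285,240:380]; b=cv2.imread("pics/scene0.png")[175:285,215:375]
cv2.imwrite("pics/topc.png",cv2.resize(a,None,fx=4.2857,fy=4.2857,interpolation=cv2.INTER_CUBIC))
cv2.imwrite("pics/scenec.png",cv2.resize(b,None,fx=5,fy=5,interpolation=cv2.INTER_CUBIC))
E
```

```text
(no output)
```

View pics/topc.png

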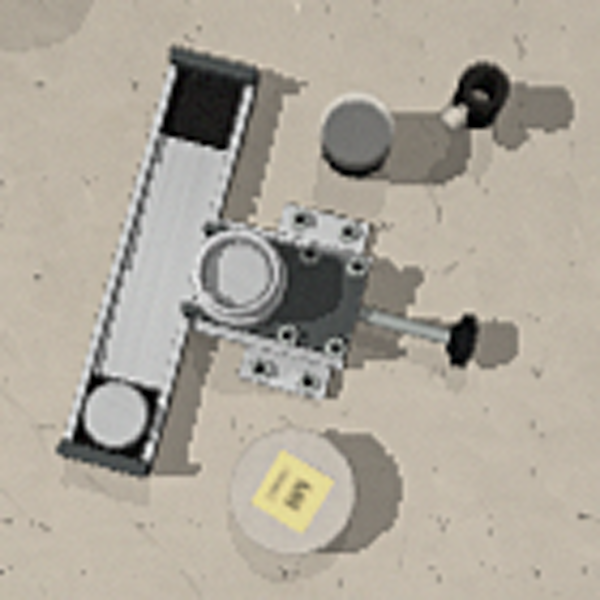

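View pics/scenec.png

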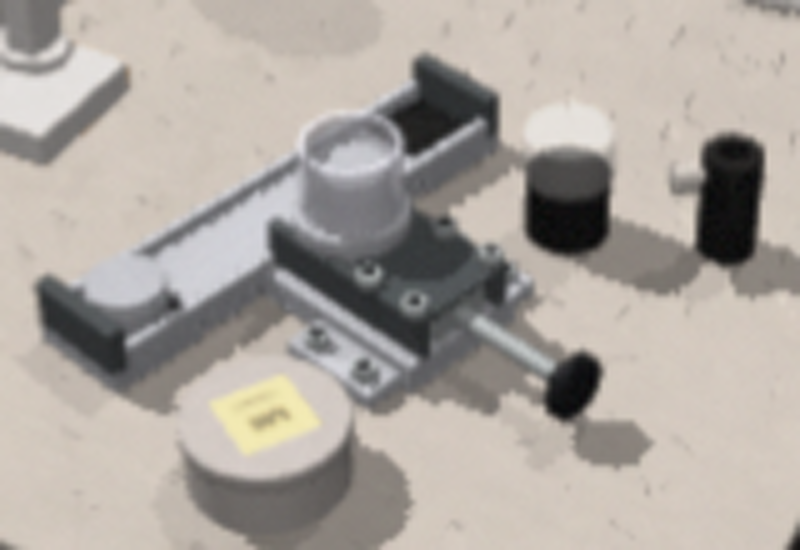

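```bash
cat > h.py <<'E'
import numpy as np
from station import ctrl
from scipy.spatial.transform import Rotation as Ro
CAM={}
def proj(c,P):
    E=c["extrinsics"]; p=(np.asarray(P)-E[:3,3])@E[:3,:3]
    s=np.stack([p[...,0],-p[...,1]],-1)/-p[...,2:3]
    s=s*(1+c["k1"]*(s**2).sum(-1,keepdims=True))
    return s*c["fx"]+[c["cx"],c["cy"]]
def toworld(d,P):
    c,s=np.cos(d[2]),np.sin(d[2]); P=np.atleast_2d(P)/1000.
    return np.c_[d[0]+c*P[:,0]-s*P[:,1], d[1]+s*P[:,0]+c*P[:,1], P[:,2]]
def todisp(d,p):
    c,s=np.cos(d[2]),np.sin(d[2]); x,y=p[0]-d[0],p[1]-d[1]
    return 1000*np.array([c*x+s*y,-s*x+c*y,p[2]])
def status():
    d=np.load("d.npy"); o=ctrl.get_obs()
    print("t",round(o["time_s"],2),"TCP in disp mm",todisp(d,o["ee_pos"]).round(1),"yaw err",round(o["eef_rot"][2]-d[2]-np.pi/2,4),"rpy",o["eef_rot"].round(4),"F",o["force"].round(2),"grip",round(o["grip_width"],4))
    return d,o
E
python3 - <<'E'
from h import *
from scipy.optimize import least_squares
T=ctrl.camera("top");S=ctrl.camera("scene")
tp=np.array([[116,414],[236,270],[462,340],[203,108]])/4.2857+[240,145]
tP=np.array([[-80,42,28],[0,0,72],[0,-113.5,21],[80,42,12]])
sp=np.array([[124,283],[352,145],[573,385]])/5+[215,175]
sP=tP[:3]
f=lambda d:np.r_[(proj(T,toworld(d,tP))-tp).ravel(),(proj(S,toworld(d,sP))-sp).ravel()]
for g in (f,lambda d:f(d)[:8],lambda d:f(d)[8:]):
    r=least_squares(g,[.45,-.2,-.28]); print(r.x.round(4),r.fun.reshape(-1,2).round(1).tolist())
d=least_squares(f,[.45,-.2,-.28]).x; np.save("d.npy",d)
def ray(c,px,z):
    g=lambda q:(proj(c,np.array([q[0],q[1],z]))-px)
    return least_squares(g,[.45,-.2]).x
for n,px,z in (("lens",(358,133),.052),("tin",(293,490),.03),("post",(483,95),.05)): print(n,todisp(d,[*ray(T,np.array(px)/4.2857+[240,145],z),0]).round())
print(toworld(d,[[0,-150,0],[0,-120,0],[-35,42,0],[50,42,0]]).round(3))
status()
E
```

```text
[ 0.514  -0.1906 -0.2737] [[-0.0, 0.5], [0.4, 0.5], [0.3, 0.0], [0.3, 0.7], [0.1, -1.0], [-0.2, -1.1], [0.0, -0.5]]
[ 0.515  -0.1901 -0.2759] [[-0.3, 0.0], [0.1, 0.0], [-0.0, -0.3], [0.2, 0.3]]
[ 0.5119 -0.1917 -0.2698] [[-0.0, -0.0], [-0.2, -0.3], [0.3, 0.3]]
lens [ 82. -37.   0.]
tin [-92. -51.   0.]
post [116. -92.   0.]
[[ 0.474 -0.335  0.   ]
 [ 0.482 -0.306  0.   ]
 [ 0.492 -0.141  0.   ]
 [ 0.574 -0.164  0.   ]]
t 0.2 TCP in disp mm [-495.8  592.1  205.4] yaw err 1.4786 rpy [-3.1409e+00 -1.0000e-04  2.7758e+00] F [-0.01  0.15 -0.66] grip 0.0937
```

Units first: shifts go in shares of 50 mm and turns go in shares of 2 pi rad. So 0.148 rad / 6.2832 = 0.0236.

```bash
python3 shift.py '{"steps":[[0,0,0,0,0,0.0236],[0,0,0,0,0,0.0236],[0,0,0,0,0,0.0236],[0,0,0,0,0,0.0236],[0,0,0,0,0,0.0236],[0,0,0,0,0,0.0236],[0,0,0,0,0,0.0236],[0,0,0,0,0,0.0236],[0,0,0,0,0,0.0236],[0,0,0,0,0,0.0236]]}' 0 40
python3 shift.py '{"steps":[[-0.8,0.56,0,0,0,0],[-0.8,0.56,0,0,0,0],[-0.8,0.56,0,0,0,0],[-0.8,0.56,0,0,0,0],[-0.8,0.56,0,0,0,0],[-0.8,0.56,0,0,0,0],[-0.8,0.56,0,0,0,0],[-0.8,0.56,0,0,0,0],[-0.8,0.56,0,0,0,0],[-0.8,0.56,0,0,0,0]]}'
python3 -c "from h import *;status()"
```

```text
time_s: 1.2
ee_pos: [0.1967, 0.5135, 0.2056]
eef_rot: [-3.142, 0.0, 1.29]
force: [0.6, 0.2, 0.0]
grip_width: 0.0173
grip_force: 0.0
time_s: 2.2
ee_pos: [0.3577, 0.0506, 0.206]
eef_rot: [3.141, -0.0, 1.296]
force: [0.8, 0.9, -0.5]
grip_width: 0.0008
grip_force: 0.0
t 2.2 TCP in disp mm [-215.7  190.   206. ] yaw err -0.0012 rpy [ 3.1407e+00 -3.0000e-04  1.2959e+00] F [ 0.8   0.89 -0.49] grip 0.0008
```

To row units: -0.039 m is -0.78, 0.024 m is 0.48.

```bash
python3 shift.py '{"steps":[[-0.78,0.48,0,0,0,0],[-0.78,0.48,0,0,0,0],[-0.78,0.48,0,0,0,0],[-0.78,0.48,0,0,0,0],[-0.78,0.48,0,0,0,0],[-0.78,0.48,0,0,0,0],[-0.78,0.48,0,0,0,0],[-0.78,0.48,0,0,0,0],[-0.78,0.48,0,0,0,0],[0,0,0,0,0,0]]}'
python3 -c "from h import *;status()"
```

```text
time_s: 3.2
ee_pos: [0.4701, -0.3477, 0.2041]
eef_rot: [-3.14, -0.0, 1.293]
force: [0.4, 0.3, 0.3]
grip_width: 0.0005
grip_force: 0.0
t 3.2 TCP in disp mm [ 1.000e-01 -1.632e+02  2.041e+02] yaw err -0.0045 rpy [-3.1399e+00 -2.0000e-04  1.2926e+00] F [0.42 0.3  0.25] grip 0.0005
```

Go down 172 mm (TCP z 32 mm), then take a look.

To row units: 0.04 m is 0.8, 0.03 m is 0.6.

```bash
python3 shift.py '{"steps":[[0,0,0.8,0,0,0],[0,0,0.8,0,0,0],[0,0,0.8,0,0,0],[0,0,0.6,0,0,0],[0,0,0.4,0,0,0],[0,0,0,0,0,0]]}'
python3 - <<'E'
from h import *; import cv2
status()
a=ctrl.camera("top")["pixels"][145:285,240:400]; b=ctrl.camera("scene")["pixels"][175:285,215:375]
cv2.imwrite("pics/p1.png",np.vstack([cv2.resize(a,(400,350)),cv2.resize(b,(400,250))]))
E
```

```text
time_s: 3.8
ee_pos: [0.4689, -0.3424, 0.0332]
eef_rot: [-3.137, -0.002, 1.296]
force: [0.3, 0.5, 0.5]
grip_width: 0.0001
grip_force: 0.0
t 3.8 TCP in disp mm [  -2.4 -158.4   33.2] yaw err -0.0011 rpy [-3.1371e+00 -2.0000e-03  1.2960e+00] F [0.28 0.49 0.47] grip 0.0001
```

View pics/p1.png

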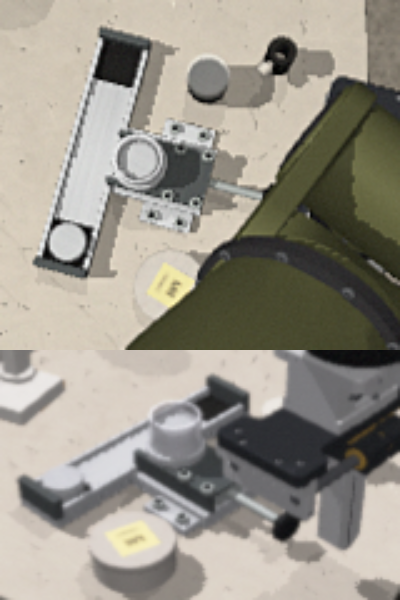

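The finger stands behind the knob with nothing else touched: the knob is at about (285,525) and the finger at (340,515) in the lower picture. Pressing now.

To row units: 0.015 m is 0.3, 0.01 m is 0.2.

```bash
python3 shift.py '{"steps":[[0.3,0.02,0,0,0,0],[0.2,0.02,0,0,0,0],[0.12,0,0,0,0,0],[0.12,0,0,0,0,0],[0.12,0,0,0,0,0],[0.12,0,0,0,0,0],[0,0,0,0,0,0]]}'; python3 -c "from h import *;status()"
python3 shift.py '{"steps":[[0.12,0,0,0,0,0],[0.12,0,0,0,0,0],[0.12,0,0,0,0,0],[0.08,0,0,0,0,0],[0,0,0,0,0,0]]}'; python3 -c "from h import *;status()"
```

```text
time_s: 4.6
ee_pos: [0.4856, -0.2966, 0.0357]
eef_rot: [-3.141, -0.0, 1.296]
force: [-0.1, -0.7, -0.3]
grip_width: 0.0005
grip_force: 0.0
t 4.6 TCP in disp mm [   1.2 -109.8   35.7] yaw err -0.0008 rpy [-3.1414e+00 -1.0000e-04  1.2963e+00] F [-0.1  -0.67 -0.29] grip 0.0005
time_s: 5.1
ee_pos: [0.4916, -0.2756, 0.0358]
eef_rot: [-3.142, -0.0, 1.296]
force: [-0.8, 0.7, -0.2]
grip_width: 0.0002
grip_force: 0.0
t 5.1 TCP in disp mm [  1.3 -87.9  35.8] yaw err -0.0007 rpy [-3.1416 -0.      1.2964] F [-0.78  0.67 -0.22] grip 0.0002
```

```bash
python3 - <<'E'
from h import *; import cv2
status()
b=ctrl.camera("scene")["pixels"][165:285,215:375]
cv2.imwrite("pics/p2.png",cv2.resize(b,(800,600),interpolation=cv2.INTER_CUBIC))
E
```

```text
t 5.1 TCP in disp mm [  1.3 -87.9  35.8] yaw err -0.0007 rpy [-3.1416 -0.      1.2964] F [-0.78  0.67 -0.22] grip 0.0002
```

View pics/p2.png

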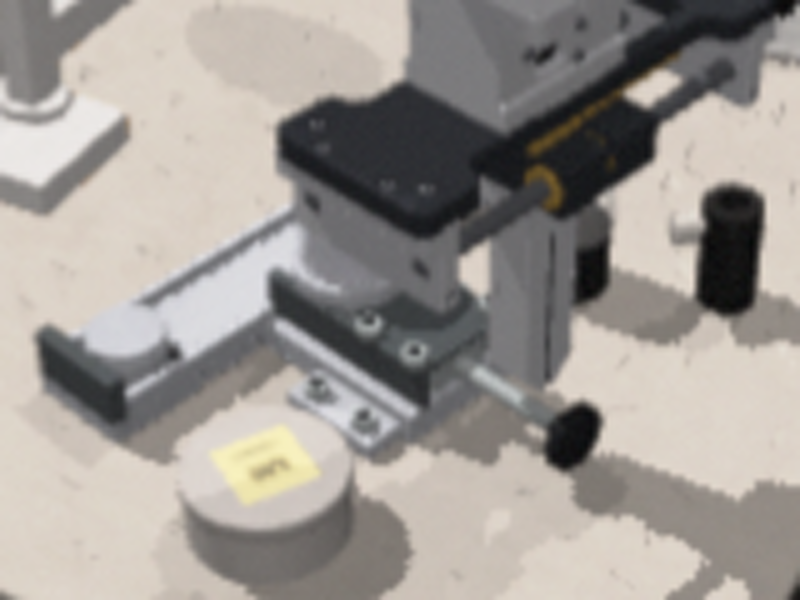

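```bash
python3 - <<'E'
from h import *
d,o=status(); S=ctrl.camera("scene")
for n,P in (("tip c",[1.3,-88,13.8]),("-x-y",[-11.2,-96,13.8]),("-x+y",[-11.2,-80,13.8]),("+x-y",[13.8,-96,13.8]),("seam",[1.3,-96,13.8]),("up",[1.3,-88,93]),("knobface",[0,-120,21]),("knobfacein",[0,-74,21])):
    print(n,((proj(S,toworld(d,[P]))[0]-[215,165])*5).round())
from scipy.spatial.transform import Rotation as R
print(R.from_euler('xyz',o["eef_rot"]).as_matrix().round(3),o["qpos"].round(3))
E
```

```text
t 5.15 TCP in disp mm [  1.3 -88.2  35.8] yaw err -0.0009 rpy [-3.1416  0.      1.2962] F [-0.05 -0.39  0.1 ] grip 0.0002
tip c [523. 412.]
-x-y [516. 439.]
-x+y [484. 418.]
+x-y [562. 405.]
seam [539. 422.]
up [528. 246.]
knobface [587. 441.]
knobfacein [493. 382.]
[[ 0.271  0.963 -0.   ]
 [ 0.963 -0.271 -0.   ]
 [-0.    -0.    -1.   ]] [-0.576  0.525  1.633 -0.     0.983 -0.302]
```

The picture shows the finger bottom at about (545,385), above the rod. The knob is still out at (573,435), so the tips passed over it and they end higher than I assumed. I'll back out along the same path and feel for the true tip height behind the knob.

To row units: -0.03 m is -0.6, -0.02 m is -0.4.

```bash
python3 shift.py '{"steps":[[0,0,-0.16,0,0,0],[-0.4,0,0,0,0,0],[-0.6,0,0,0,0,0],[-0.4,0,0,0,0,0],[0,0,0,0,0,0],[0,0,0,0,0,0]]}'
python3 - <<'E'
from h import *; import cv2
status()
b=ctrl.camera("scene")["pixels"][165:285,215:375]
cv2.imwrite("pics/p3.png",cv2.resize(b,(800,600),interpolation=cv2.INTER_CUBIC))
d,o=status(); S=ctrl.camera("scene")
t=todisp(d,o["ee_pos"])
for z in (-22,0): print([((proj(S,toworld(d,[t+[a,b,z]]))[0]-[215,165])*5).round().tolist() for a,b in ((-12.5,8),(-12.5,-8),(0,-8),(12.5,-8))])
E
```

```text
time_s: 5.8
ee_pos: [0.4723, -0.3434, 0.044]
eef_rot: [3.141, -0.0, 1.295]
force: [-0.9, -0.3, -0.2]
grip_width: 0.0003
grip_force: 0.0
t 5.8 TCP in disp mm [   1.1 -158.4   44. ] yaw err -0.0022 rpy [ 3.1415e+00 -1.0000e-04  1.2950e+00] F [-0.92 -0.33 -0.17] grip 0.0003
t 5.85 TCP in disp mm [   1.2 -157.9   43.9] yaw err -0.0013 rpy [-3.1416e+00 -1.0000e-04  1.2958e+00] F [-0.55 -0.05 -0.44] grip 0.0006
[[630.0, 496.0], [665.0, 519.0], [688.0, 500.0], [710.0, 481.0]]
[[633.0, 451.0], [669.0, 473.0], [692.0, 455.0], [715.0, 436.0]]
```

View pics/p3.png

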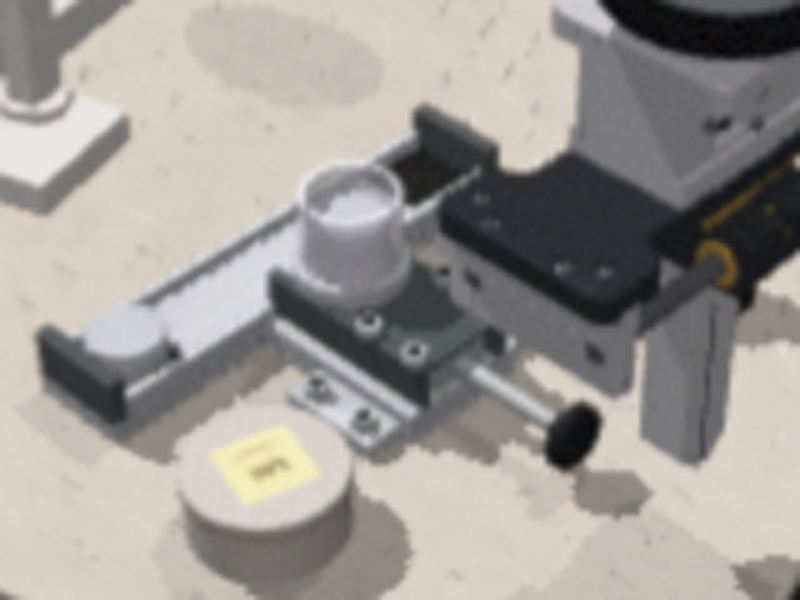

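To row units: 0.01 m is 0.2, 0.004 m is 0.08.

```bash
python3 shift.py '{"steps":[[0,0,0.2,0,0,0],[0,0,0.08,0,0,0],[0,0,0,0,0,0],[0,0,0,0,0,0]]}'; python3 -c "from h import *;status()"; python3 shift.py '{"steps":[[0,0,0.06,0,0,0],[0,0,0.04,0,0,0],[0,0,0,0,0,0]]}';python3 -c "from h import *;status()"; python3 shift.py '{"steps":[[0,0,0.04,0,0,0],[0,0,0,0,0,0]]}';python3 -c "from h import *;status()"
```

```text
time_s: 6.3
ee_pos: [0.4724, -0.3432, 0.0296]
eef_rot: [-3.141, -0.0, 1.296]
force: [-0.5, 0.3, 0.5]
grip_width: 0.0005
grip_force: 0.0
t 6.3 TCP in disp mm [   1.2 -158.2   29.6] yaw err -0.0011 rpy [-3.1413e+00 -1.0000e-04  1.2961e+00] F [-0.45  0.33  0.51] grip 0.0005
time_s: 6.6
ee_pos: [0.4722, -0.3434, 0.0244]
eef_rot: [-3.141, -0.0, 1.296]
force: [0.1, 0.0, 0.1]
grip_width: 0.0005
grip_force: 0.0
t 6.6 TCP in disp mm [   1.  -158.4   24.4] yaw err -0.0014 rpy [-3.1412e+00 -2.0000e-04  1.2957e+00] F [0.06 0.03 0.07] grip 0.0005
time_s: 6.8
ee_pos: [0.4723, -0.3434, 0.0225]
eef_rot: [-3.141, -0.0, 1.296]
force: [0.7, -1.0, -0.1]
grip_width: 0.0005
grip_force: 0.0
t 6.8 TCP in disp mm [   1.1 -158.4   22.5] yaw err -0.0014 rpy [-3.1413e+00 -1.0000e-04  1.2957e+00] F [ 0.74 -1.02 -0.13] grip 0.0005
```

To row units: 0.002 m is 0.04, 0.001 m is 0.02.

```bash
python3 shift.py '{"steps":[[0,0,0.04,0,0,0],[0,0,0.02,0,0,0],[0,0,0,0,0,0]]}'; python3 -c "from h import *;status()"; python3 shift.py '{"steps":[[0,0,0.04,0,0,0],[0,0,0.04,0,0,0],[0,0,0,0,0,0]]}';python3 - <<'E'
from h import *; import cv2
b=ctrl.camera("scene")["pixels"][165:285,215:375]
cv2.imwrite("pics/p4.png",cv2.resize(b,(800,600),interpolation=cv2.INTER_CUBIC))
d,o=status(); S=ctrl.camera("scene")
t=todisp(d,o["ee_pos"])
for z in (-15,0): print([((proj(S,toworld(d,[t+[a,b,z]]))[0]-[215,165])*5).round().tolist() for a,b in ((-12.5,8),(-12.5,-8),(0,-8),(12.5,-8))])
E
```

```text
time_s: 7.1
ee_pos: [0.4723, -0.3434, 0.0196]
eef_rot: [-3.141, -0.0, 1.296]
force: [-0.6, -0.2, -0.3]
grip_width: 0.0005
grip_force: 0.0
t 7.1 TCP in disp mm [   1.1 -158.4   19.6] yaw err -0.0013 rpy [-3.1413e+00 -1.0000e-04  1.2958e+00] F [-0.59 -0.23 -0.29] grip 0.0005
time_s: 7.4
ee_pos: [0.4722, -0.3433, 0.0154]
eef_rot: [-3.141, -0.0, 1.296]
force: [0.7, 0.3, 0.6]
grip_width: 0.0003
grip_force: 0.0
t 7.45 TCP in disp mm [   1.1 -158.4   15.6] yaw err -0.0013 rpy [-3.1413e+00 -1.0000e-04  1.2958e+00] F [-0.13 -0.1   0.63] grip 0.0005
[[628.0, 539.0], [663.0, 562.0], [685.0, 543.0], [707.0, 525.0]]
[[630.0, 510.0], [665.0, 532.0], [688.0, 514.0], [710.0, 495.0]]
```

View pics/p4.png

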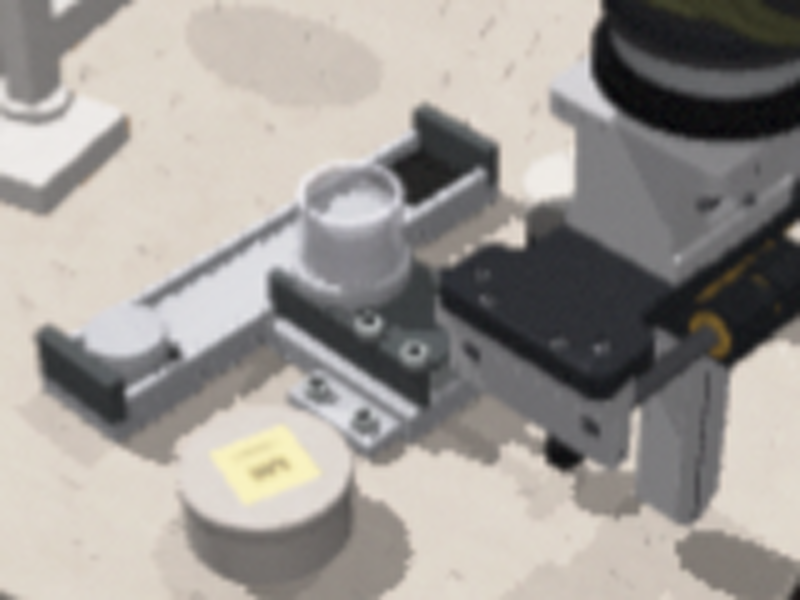

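To row units: 0.002 m is 0.04.

```bash
python3 - <<'E'
from h import *
from scipy.optimize import least_squares
d,o=status(); S=ctrl.camera("scene"); t=todisp(d,o["ee_pos"])
for z in (75,91,110): print(z,[((proj(S,toworld(d,[[t[0]+a,t[1]+b,z]]))[0]-[215,165])*5).round().tolist() for a,b in ((-88.5,37.5),(-88.5,-37.5),(-37.5,-88.5),(-37.5,88.5))])
# rigid offset of finger (x,y shift fixed 0) : which z for seam pixel
for z in (10,15,20,25): print(z,[((proj(S,toworld(d,[[t[0]+a,t[1]+b,z]]))[0]-[215,165])*5).round().tolist() for a,b in ((-12.5,8),(-12.5,-8),(0,-8),(12.5,-8),(0,0))])
E
python3 shift.py '{"steps":[[0,0,0.04,0,0,0],[0,0,0.04,0,0,0],[0,0,0,0,0,0]]}'; python3 shift.py '{"steps":[[0,0,0.04,0,0,0],[0,0,0.02,0,0,0],[0,0,0,0,0,0]]}'
```

```text
t 7.5 TCP in disp mm [   1.2 -158.4   15.7] yaw err -0.0013 rpy [-3.1415 -0.      1.2958] F [-0.24 -0.99  0.1 ] grip 0.0009
75 [[419.0, 457.0], [595.0, 576.0], [829.0, 571.0], [416.0, 312.0]]
91 [[419.0, 421.0], [597.0, 540.0], [835.0, 534.0], [416.0, 277.0]]
110 [[418.0, 377.0], [600.0, 495.0], [841.0, 490.0], [416.0, 234.0]]
10 [[630.0, 521.0], [664.0, 543.0], [687.0, 525.0], [709.0, 506.0], [669.0, 513.0]]
15 [[630.0, 511.0], [665.0, 533.0], [688.0, 515.0], [710.0, 496.0], [670.0, 503.0]]
20 [[631.0, 501.0], [666.0, 523.0], [689.0, 505.0], [711.0, 486.0], [671.0, 493.0]]
25 [[632.0, 491.0], [667.0, 513.0], [690.0, 494.0], [712.0, 476.0], [672.0, 483.0]]
time_s: 7.85
ee_pos: [0.4722, -0.3433, 0.0114]
eef_rot: [-3.141, -0.0, 1.296]
force: [0.1, -0.5, -0.6]
grip_width: 0.0006
grip_force: 0.0
time_s: 8.15
ee_pos: [0.4723, -0.3434, 0.0085]
eef_rot: [-3.141, -0.0, 1.296]
force: [0.1, 0.5, -0.0]
grip_width: 0.0003
grip_force: 0.0
```

To row units: 0.002 m is 0.04.

```bash
for i in 1; do python3 shift.py '{"steps":[[0,0,0.04,0,0,0],[0,0,0.04,0,0,0],[0,0,0,0,0,0]]}'; done; python3 shift.py '{"steps":[[0,0,0.04,0,0,0],[0,0,0,0,0,0]]}' ; python3 shift.py '{"steps":[[0,0,0.04,0,0,0],[0,0,0,0,0,0]]}'
```

```text
time_s: 8.45
ee_pos: [0.4722, -0.3433, 0.0044]
eef_rot: [-3.141, -0.0, 1.296]
force: [0.4, 0.4, 0.1]
grip_width: 0.0005
grip_force: 0.0
time_s: 8.65
ee_pos: [0.4723, -0.3434, 0.0025]
eef_rot: [-3.141, -0.0, 1.296]
force: [0.1, -0.2, -0.6]
grip_width: 0.0
grip_force: 0.0
time_s: 8.85
ee_pos: [0.4724, -0.3435, 0.0007]
eef_rot: [3.141, 0.0, 1.296]
force: [0.0, 0.5, 0.1]
grip_width: 0.0004
grip_force: 0.0
```

To row units: 0.002 m is 0.04.

```bash
python3 shift.py '{"steps":[[0,0,0.04,0,0,0],[0,0,0,0,0,0]]}' | grep -E "ee_pos|force:"; python3 shift.py '{"steps":[[0,0,0.04,0,0,0],[0,0,0,0,0,0]]}' | grep -E "ee_pos|force:"; python3 - <<'E'
from h import *; import cv2
b=ctrl.camera("scene")["pixels"][165:285,215:395]; a=cv2.absdiff(b,b)
cv2.imwrite("pics/p5.png",cv2.resize(b,(800,533),interpolation=cv2.INTER_CUBIC))
E
```

```text
ee_pos: [0.4725, -0.3436, 0.0004]
force: [-7.8, 5.9, 22.0]
grip_force: 10.8
ee_pos: [0.4726, -0.3437, 0.0003]
force: [-17.3, 12.6, 43.5]
grip_force: 22.1
```

View pics/p5.png

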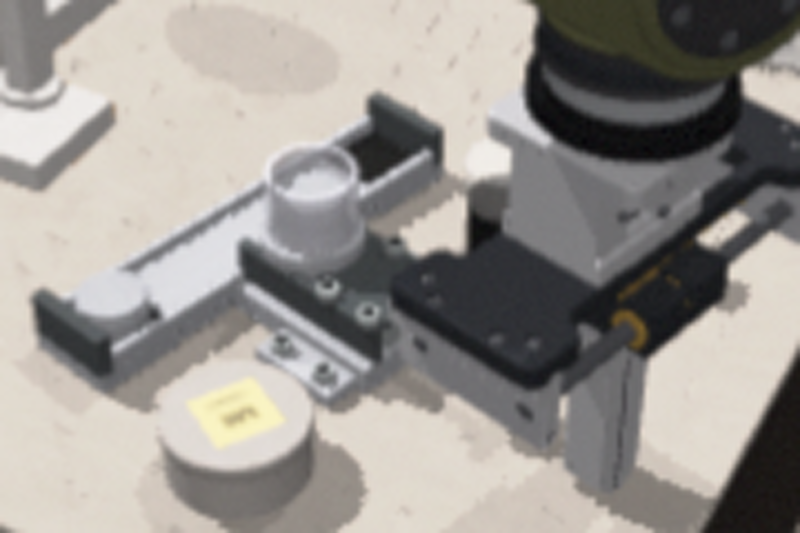

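The fingertips are on the table at a TCP reading of about 0.5 mm, so the closed tips sit level with the reported TCP. I'll raise them 15 mm from the commanded pose (tip at about 12 mm) and press.

To row units: 0.01 m is 0.2, -0.008 m is -0.16.

```bash
python3 shift.py '{"steps":[[0,0,-0.16,0,0,0],[0,0,-0.14,0,0,0],[0.2,0,0,0,0,0],[0.12,0,0,0,0,0],[0,0,0,0,0,0]]}'; python3 -c "from h import *;status()"
python3 shift.py '{"steps":[[0.12,0,0,0,0,0],[0.12,0,0,0,0,0],[0.12,0,0,0,0,0],[0.12,0,0,0,0,0],[0,0,0,0,0,0]]}'>/dev/null; python3 -c "from h import *;status()"
```

```text
time_s: 9.8
ee_pos: [0.4768, -0.3268, 0.0112]
eef_rot: [-3.141, -0.0, 1.297]
force: [0.9, -0.8, -0.2]
grip_width: 0.0005
grip_force: 0.0
t 9.8 TCP in disp mm [   1.  -141.3   11.2] yaw err -0.0003 rpy [-3.1407e+00 -4.0000e-04  1.2969e+00] F [ 0.93 -0.82 -0.16] grip 0.0005
t 10.3 TCP in disp mm [   1.2 -117.8   11.7] yaw err -0.0007 rpy [-3.1414e+00  1.0000e-04  1.2964e+00] F [-1.58 -2.13 -1.24] grip 0.0004
```

To row units: 0.006 m is 0.12, 0.004 m is 0.08.

```bash
python3 shift.py '{"steps":[[0.12,0,0,0,0,0],[0.12,0,0,0,0,0],[0.12,0,0,0,0,0],[0.12,0,0,0,0,0],[0.08,0,0,0,0,0],[0,0,0,0,0,0]]}'>/dev/null; python3 -c "from h import *;status()"
python3 shift.py '{"steps":[[0.04,0,0,0,0,0],[0.04,0,0,0,0,0],[0,0,0,0,0,0]]}' >/dev/null; python3 -c "from h import *;status()"
```

```text
t 10.9 TCP in disp mm [  1.2 -89.8  11.7] yaw err -0.0007 rpy [-3.1414e+00 -2.0000e-04  1.2964e+00] F [-1.31 -4.87 -2.56] grip 0.0003
t 11.2 TCP in disp mm [  1.3 -86.3  11.8] yaw err -0.0013 rpy [-3.1415 -0.      1.2958] F [-0.63 -4.4  -1.63] grip 0.0003
```

To row units: 0.002 m is 0.04.

```bash
python3 shift.py '{"steps":[[0.04,0,0,0,0,0],[0,0,0,0,0,0]]}' >/dev/null; python3 -c "from h import *;status()"
python3 shift.py '{"steps":[[0.04,0,0,0,0,0],[0,0,0,0,0,0]]}' >/dev/null; python3 -c "from h import *;status()"
```

```text
t 11.4 TCP in disp mm [  1.3 -84.3  11.8] yaw err -0.0013 rpy [3.1415 0.     1.2958] F [-1.11 -3.15 -2.1 ] grip 0.0004
t 11.6 TCP in disp mm [  1.3 -82.3  11.8] yaw err -0.0013 rpy [-3.1416 -0.      1.2958] F [-0.72 -3.48 -1.37] grip 0.0005
```

To row units: 0.002 m is 0.04.

```bash
python3 shift.py '{"steps":[[0.04,0,0,0,0,0],[0,0,0,0,0,0]]}' >/dev/null; python3 -c "from h import *;status()"
python3 shift.py '{"steps":[[0.03,0,0,0,0,0],[0,0,0,0,0,0]]}' >/dev/null; python3 -c "from h import *;status()"
```

```text
t 11.8 TCP in disp mm [  1.3 -80.4  11.8] yaw err -0.0012 rpy [-3.1416e+00  1.0000e-04  1.2959e+00] F [-1.54 -4.46 -2.1 ] grip 0.0005
t 12.0 TCP in disp mm [  1.3 -80.1  11.8] yaw err -0.0013 rpy [3.1413e+00 1.8000e-03 1.2958e+00] F [ -3.82 -12.5   -3.09] grip 0.0006
```

The force jumped to 13 N at y = -80, so the plunger is against its stop. Backing off to let it spring back.

To row units: -0.015 m is -0.3, -0.01 m is -0.2.

```bash
python3 shift.py '{"steps":[[-0.12,0,0,0,0,0],[-0.16,0,0,0,0,0],[-0.16,0,0,0,0,0],[-0.16,0,0,0,0,0],[-0.16,0,0,0,0,0],[-0.16,0,0,0,0,0],[-0.3,0,0,0,0,0],[-0.2,0,0,0,0,0],[0,0,0,0,0,0]]}' >/dev/null; python3 -c "from h import *;status()"
python3 shift.py '{"steps":[[0,0,-0.6,0,0,0],[0,0,-0.8,0,0,0],[0,0,-0.8,0,0,0],[0,0,-0.6,0,0,0],[-0.8,-0.6,0,0,0,0],[-0.8,-0.8,0,0,0,0],[0,-0.8,0,0,0,0],[0,-0.8,0,0,0,0],[0,0,0,0,0,0]]}' >/dev/null
python3 - <<'E'
from h import *; import cv2
status()
a=ctrl.camera("top")["pixels"][145:285,240:380]; b=ctrl.camera("scene")["pixels"][165:285,215:375]
cv2.imwrite("pics/p6.png",np.hstack([cv2.resize(a,(400,400),interpolation=2),cv2.resize(b,(400,400)[:1]+(300,),interpolation=2) if 0 else cv2.copyMakeBorder(cv2.resize(b,(400,300),interpolation=2),0,100,0,0,0)]))
E
```

```text
t 12.9 TCP in disp mm [   1.2 -151.4   11.7] yaw err -0.0028 rpy [3.1413 0.     1.2943] F [ 0.35  0.27 -1.14] grip 0.0007
t 13.8 TCP in disp mm [-147.4 -224.9  151.7] yaw err -0.0034 rpy [-3.1407e+00 -6.0000e-04  1.2937e+00] F [ 0.47  0.15 -0.29] grip 0.0005
```

View pics/p6.png

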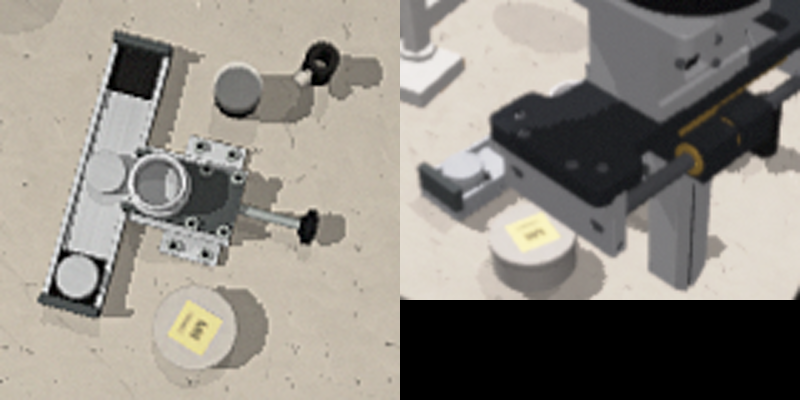

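The top half shows mount_1 lying on the lane at crop (107,173), the plunger back out at (308,226), the parked mount at (77,276) and the seat at (138,70) empty. Moving over the lane between the parked mount and mount_1.

Units first: shifts go in shares of 50 mm and turns go in shares of 2 pi rad. So 0.04 m is 0.8, 0.027 m is 0.54.

```bash
python3 - <<'E'
from h import *
from scipy.optimize import least_squares
d=np.load("d.npy"); T=ctrl.camera("top")
for px,z in (((107,173),.03),((77,276),.028)):
    q=least_squares(lambda q:proj(T,np.array([*q,z]))-(np.array(px)*.35+[240,145]),[.5,-.2]).x
    print(todisp(d,[*q,z]).round(1))
E
python3 shift.py '{"steps":[[0.8,0.3,0,0,0,0],[0.8,0.3,0,0,0,0],[0.8,0.3,0,0,0,0],[0.8,0.3,0,0,0,0],[0.8,0.3,0,0,0,0],[0.8,0.3,0,0,0,0],[0.54,0.34,0,0,0,0],[0,0,0,0,0,0],[0,0,0,0,0,0]]}' >/dev/null;python3 -c "from h import *;status()"
```

```text
[-0.3 41.3 30. ]
[-79.   42.5  28. ]
t 14.85 TCP in disp mm [-36.5  42.6 151.3] yaw err 0.0009 rpy [-3.141 -0.     1.298] F [-0.67  0.47  0.33] grip 0.0009
```

To row units: 0.03 m is 0.6, 0.02 m is 0.4.

```bash
python3 shift.py '{"steps":[[0,-0.07,0.6,0,0,0],[0,0,0.6,0,0,0],[0,0,0.6,0,0,0],[0,0,0.4,0,0,0],[0,0,0.2,0,0,0],[0,0,0,0,0,0]]}' >/dev/null;python3 -c "from h import *;status()"
python3 shift.py '{"steps":[[0,0,0.12,0,0,0],[0,0,0.08,0,0,0],[0,0,0.06,0,0,0],[0,0,0,0,0,0]]}' >/dev/null;python3 -c "from h import *;status()"
```

```text
t 15.45 TCP in disp mm [-40.9  41.3  30.9] yaw err -0.002 rpy [-3.1397e+00 -1.0000e-04  1.2951e+00] F [-0.13  0.19 -0.18] grip 0.0005
t 15.85 TCP in disp mm [-40.4  41.7  18.7] yaw err -0.0013 rpy [3.1416 0.     1.2958] F [-0.29  0.11 -0.89] grip 0.0003
```

To row units: 0.006 m is 0.12, 0.001 m is 0.02.

```bash
python3 shift.py '{"steps":[[0,0.12,0.02,0,0,0],[0,0.12,0,0,0,0],[0,0.12,0,0,0,0],[0,0.12,0,0,0,0],[0,0.12,0,0,0,0],[0,0.12,0,0,0,0],[0,0.12,0,0,0,0],[0,0.12,0,0,0,0],[0,0,0,0,0,0]]}' >/dev/null;python3 - <<'E'
from h import *; import cv2
status()
cv2.imwrite("pics/q1.png",ctrl.camera("top")["pixels"])
a=cv2.imread("pics/topc.png")
E
```

```text
t 16.75 TCP in disp mm [ 8.3 41.6 17.7] yaw err -0.0013 rpy [3.1411 0.     1.2958] F [-0.14 -0.94 -0.04] grip 0.0001
```

To row units: 0.005 m is 0.1, 0.004 m is 0.08.

```bash
python3 shift.py '{"steps":[[0,0.1,0,0,0,0],[0,0.1,0,0,0,0],[0,0.1,0,0,0,0],[0,0.1,0,0,0,0],[0,0.08,0,0,0,0],[0,0.08,0,0,0,0],[0,0.08,0,0,0,0],[0,0,0,0,0,0]]}' >/dev/null;python3 -c "from h import *;status()"
for i in 1 2 ; do python3 shift.py '{"steps":[[0,0.04,0,0,0,0],[0,0.04,0,0,0,0],[0,0,0,0,0,0]]}' >/dev/null;python3 -c "from h import *;status()"; done
```

```text
t 17.6 TCP in disp mm [40.  41.6 17.7] yaw err -0.0014 rpy [3.1413 0.     1.2957] F [ 0.5   0.59 -0.03] grip 0.0003
t 17.9 TCP in disp mm [43.8 41.6 17.8] yaw err -0.0013 rpy [3.1415 0.     1.2958] F [ 0.79 -0.27  0.3 ] grip 0.0006
t 18.2 TCP in disp mm [47.8 41.6 17.8] yaw err -0.0013 rpy [3.1414 0.     1.2958] F [ 0.09 -0.25 -0.62] grip 0.0003
```

```bash
cat > prof.py <<'E'
from h import *; import cv2
d=np.load("d.npy")
x=np.arange(-96,112,4); P=np.c_[x,0*x+42,0*x+28]
ref=cv2.imread("pics/top0.png")
for n in("top","scene"):
    c=ctrl.camera(n); g=cv2.cvtColor(c["pixels"],7-1); r=cv2.imread(f"pics/{n}0.png",0)
    uv=proj(c,toworld(d,P)).round().astype(int)
    print(n); print(" ".join(f"{a}:{g[v,u]}/{r[v,u]}" for a,(u,v) in zip(x,uv)))
E
python3 prof.py
```

```text
top
-96:51/33 -92:54/200 -88:54/190 -84:53/188 -80:51/189 -76:55/188 -72:53/190 -68:50/187 -64:50/180 -60:54/217 -56:51/192 -52:52/192 -48:53/193 -44:49/193 -40:52/190 -36:53/194 -32:54/192 -28:54/193 -24:55/195 -20:55/195 -16:55/194 -12:31/193 -8:34/193 -4:34/192 0:34/193 4:29/195 8:38/195 12:74/190 16:65/192 20:64/188 24:54/188 28:58/186 32:63/188 36:67/186 40:12/187 44:43/188 48:48/185 52:83/185 56:87/186 60:94/123 64:93/14 68:100/26 72:98/28 76:104/26 80:105/29 84:108/26 88:112/28 92:116/31 96:116/33 100:115/66 104:111/68 108:110/195
scene
-96:145/141 -92:197/198 -88:199/200 -84:199/201 -80:198/202 -76:196/197 -72:197/198 -68:194/197 -64:186/190 -60:199/201 -56:199/202 -52:196/197 -48:200/203 -44:196/199 -40:201/205 -36:183/188 -32:198/200 -28:198/200 -24:198/200 -20:198/202 -16:199/200 -12:187/190 -8:176/179 -4:181/184 0:198/200 4:199/201 8:188/184 12:172/164 16:149/161 20:156/170 24:146/142 28:145/174 32:152/199 36:137/183 40:136/173 44:135/147 48:131/129 52:132/103 56:154/138 60:172/145 64:110/34 68:111/38 72:147/46 76:193/45 80:200/44 84:210/44 88:187/46 92:82/46 96:66/60 100:102/94 104:109/101 108:170/159
```

To row units: 0.002 m is 0.04.

```bash

for i in 1 2 3; do python3 shift.py '{"steps":[[0,0.04,0,0,0,0],[0,0,0,0,0,0]]}' >/dev/null;python3 -c "from h import *;status()"; done; python3 prof.py | tail -1
```

```text
t 18.5 TCP in disp mm [49.8 41.6 17.8] yaw err -0.0013 rpy [3.1414e+00 1.0000e-04 1.2959e+00] F [ 0.55 -0.08 -0.42] grip 0.0003
t 18.7 TCP in disp mm [51.8 41.6 17.8] yaw err -0.0013 rpy [3.1414 0.     1.2958] F [0.58 0.3  0.31] grip 0.0003
t 18.9 TCP in disp mm [53.6 41.6 17.7] yaw err -0.0014 rpy [-3.1413 -0.      1.2957] F [-0.32 -0.55  0.13] grip 0.0006
-96:143/141 -92:196/198 -88:197/200 -84:197/201 -80:197/202 -76:196/197 -72:196/198 -68:193/197 -64:186/190 -60:198/201 -56:199/202 -52:196/197 -48:198/203 -44:196/199 -40:200/205 -36:183/188 -32:196/200 -28:197/200 -24:196/200 -20:198/202 -16:197/200 -12:188/190 -8:174/179 -4:181/184 0:197/200 4:198/201 8:186/184 12:170/164 16:150/161 20:155/170 24:145/142 28:144/174 32:156/199 36:156/183 40:145/173 44:133/147 48:134/129 52:134/103 56:167/138 60:181/145 64:81/34 68:104/38 72:107/46 76:143/45 80:189/44 84:197/44 88:201/46 92:204/46 96:135/60 100:101/94 104:109/101 108:169/159
```

To row units: -0.04 m is -0.8, -0.03 m is -0.6.

```bash
python3 shift.py '{"steps":[[0,-0.12,0,0,0,0],[0,-0.28,0,0,0,0],[0,0,-0.6,0,0,0],[0,0,-0.8,0,0,0],[0,0,-0.8,0,0,0],[0,0,-0.6,0,0,0],[0,0,0,0,0,0]]}' >/dev/null
python3 shift.py '{"steps":[[-0.8,-0.6,0,0,0,0],[-0.8,-0.6,0,0,0,0],[-0.8,-0.6,0,0,0,0],[-0.8,-0.6,0,0,0,0],[-0.8,-0.6,0,0,0,0],[-0.8,-0.6,0,0,0,0],[-0.6,-0.2,0,0,0,0],[0,0,0,0,0,0],[0,0,0,0,0,0]]}' >/dev/null
cat > fit.py <<'E'
from h import *; import cv2
from scipy.optimize import least_squares
d=np.load("d.npy"); status(); prev=None
c=ctrl.camera("top"); cv2.imwrite("pics/q2.png",c["pixels"]); g=cv2.cvtColor(c["pixels"],cv2.COLOR_BGR2GRAY); r=cv2.imread("pics/top0.png",0)
for xc in (80,-80):   # bright blob inside each dark seat
    m=np.zeros_like(g); box=toworld(d,[[xc+a,42+b,28] for a,b in((-19,-19),(19,-19),(19,19),(-19,19))])
    cv2.fillPoly(m,[proj(c,box).round().astype(int)],255)
    u0,v0=proj(c,toworld(d,[[xc,42,28]]))[0]
    b=((g>150)&(m>0)).astype(np.uint8); b=cv2.morphologyEx(b,cv2.MORPH_OPEN,np.ones((3,3),np.uint8))
    n,l,s,ce=cv2.connectedComponentsWithStats(b)
    i=1+s[1:,4].argmax(); q=least_squares(lambda q:proj(c,np.array([*q,.028]))-ce[i],[.5,-.2]).x
    print(xc,"area",s[i,4],"bbox",s[i,:4],"centre disp",todisp(d,[*q,.028]).round(1),"mean grey",g[l==i].mean().round(1))
    u,v=int(u0),int(v0); print(g[v-11:v+12:1,u-11:u+12:1][::2,::2])
diff=cv2.absdiff(g,r); diff=(diff>40).astype(np.uint8); diff=cv2.morphologyEx(diff,cv2.MORPH_OPEN,np.ones((3,3),np.uint8))
n,l,s,ce=cv2.connectedComponentsWithStats(diff)
print("changes",[(s[i].tolist()) for i in range(1,n)])
E
python3 fit.py; python3 prof.py
```

```text
t 20.6 TCP in disp mm [-157.3 -228.   157. ] yaw err -0.0028 rpy [-3.1409e+00 -7.0000e-04  1.2943e+00] F [0.09 0.64 0.08] grip 0.0005
80 area 154 bbox [280 162  14  14] centre disp [81.9 43.9 28. ] mean grey 187.8
[[183 186  74  84  80  70  72 119 141 200 194 189]
 [183 184 157  31  47  53  76  81  76  74  84 127]
 [179 149 199   4 160 175 180 110  38  70  86  79]
 [183 191  74 187 187 186 182 191 150  10  31  57]
 [181 208 136 191 189 186 187 186 196   3  51 191]
 [186 201 196 188 188 187 187 186 192  88  57 142]
 [169 145 167 187 187 190 190 189 195  67 134  57]
 [217  31  81 195 186 184 186 189 184  22 194  91]
 [205   8  12 141 195 196 197 173  89  63 205 127]
 [205  72   0   5  80 111  97  53   0 151  77 128]
 [ 86 129 206 162 178  73   2  10  10 229  59 127]
 [ 96 194 189 191 191 191 198 180 194 203 102 122]]
-80 area 161 bbox [260 235  14  14] centre disp [-78.6  43.8  28. ] mean grey 193.3
[[189 189 205 159 213 197 200 195 201 201 199 200]
 [189 183 159   8  45  91 148 220 209 203 198 188]
 [193 216  34  98 188 191 189 151  35 108 134 214]
 [190 205  95 201 191 193 190 192 16
[... 1028 characters left out ...]
0/186 60:112/123 64:19/14 68:171/26 72:189/28 76:188/26 80:189/29 84:187/26 88:188/28 92:187/31 96:160/33 100:52/66 104:69/68 108:198/195
scene
-96:155/141 -92:219/198 -88:219/200 -84:220/201 -80:221/202 -76:219/197 -72:219/198 -68:199/197 -64:137/190 -60:101/201 -56:34/202 -52:29/197 -48:28/203 -44:31/199 -40:54/205 -36:60/188 -32:54/200 -28:30/200 -24:31/200 -20:29/202 -16:34/200 -12:43/190 -8:48/179 -4:50/184 0:47/200 4:49/201 8:50/184 12:50/164 16:46/161 20:50/170 24:48/142 28:50/174 32:49/199 36:50/183 40:49/173 44:52/147 48:89/129 52:128/103 56:128/138 60:128/145 64:114/34 68:113/38 72:113/46 76:114/45 80:114/44 84:114/44 88:113/46 92:114/46 96:115/60 100:114/94 104:113/101 108:113/159
```

The mount's centre measures 160.5 mm from the parked one (nominal 160 mm) and on the same lane line, so it is clear of the step and inside the seat. The only other change in the picture, besides the arm, is the stack dropping in the tube.

```bash
python3 -c "from station import ctrl;print(ctrl.hand_in())"
```

```text
the job is handed in; nothing more can be done
None
```

I pressed the plunger fully once and it sprang back. One mount came out, I pushed it along the lane into the empty seat (flat, as far as the top camera shows), and I handed the job in at about 21 s; on the way I once pressed the closed fingertips on the table at about 48 N wrist force while finding their height.

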